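# Drop a fuse from the red-gripped dispenser

## Task

Get the fuse out of the dispenser with the red grip: pull its sprung slide by the grip all the way out to its stop, keep it there a moment so that the fuse drops into the yellow tray below, then let the slide go fully home. Leave the slides of the blue and green dispensers shut.

Things in the scene. Friction and masses are not known exactly. Their poses are not given: they have to be found in the camera images.
- red_grip (a point): Red upright block 16 (x) by 30 (y) mm, from 29 mm below this point to 22 above (point 108 mm over the bench), on the front end of a 24 mm wide tongue. z up; slides out along its -x, towards the robot within 17 deg, 60 mm from home to a hard stop. Spring pulls home, 3 N at home, 8 N at stop. Grey fixed housing 78 wide, 135 mm high, over 70 mm behind it (+x); 60 mm free at each side.
- blue_grip (a point): blue grip of an identical dispenser with a fuse of its own, to be left alone. Point, size and axes as for the red grip. The dispensers stand in any order, about 250 mm apart (170 to 330).
- green_grip (a point): green grip of an identical dispenser with a fuse of its own, to be left alone. Point, size and axes as for the red grip. The dispensers stand in any order, about 250 mm apart (170 to 330).
- red_fuse (a point): Centre of the fuse in the red-gripped dispenser: white cylinder with brass ends, 22 by 58 mm, along its y, 50 g. Starts in the slide's pocket under the open magazine, 121 mm behind the grip. In the last 15 mm of the pull it drops into the yellow tray at the dispenser's front (60 by 68 mm inside, walls 42 mm high); there its centre is 17 mm over the bench.
Not all that is in view belongs to the job. Leave any turquoise look-alike of the part that bears red_fuse alone.

How it is judged:
By the outcome, as a careful person would: the job done as asked, in the order asked, and still so for the second after the job is handed in, with the robot touching nothing.
It also fails if it takes over 34 s, if anything falls off the work surface, if the arm or the gripper's body presses on something with over 40 N, if the wrist force passes 120 N, or if a joint passes its speed limit or range.

## Robot

A 6-joint arm with a two-finger parallel gripper is mounted at the origin on the work surface. World frame = base frame: x ahead of the robot, y to its left, z up, the work surface at z = 0. Lengths are in m, angles in rad, forces in N, time in s.
With the tool pointing down it reaches from about 0.325 to 0.85 m from the base axis. Payload 4.4 kg.
Tool frame: the origin (TCP) lies at the very end of the fingers, on their centre line; the grasp point (between the pads) lies 19 mm behind it; z points along the fingers, y is the direction in which the jaws open and shut (so a half turn about z gives the same grasp; the last joint's range is limited). The gripper opens to 94 mm and grips with 3 to 60 N. Pads are 16 mm wide; open, the fingers measure 119 mm over their backs; the gripper's body (75 mm by 177 mm) begins 78 mm behind the grasp point.
Start: joints at [-1.349, 0.207, 1.542, -0, 1.393, -0.15], TCP at [0.209, -0.536, 0.205] pointing down, gripper open.
Joint ranges: [-2.73, 2.73], [-0.86, 2.22], [0.23, 2.46], [-1.11, 4.25], [0.08, 2.63], [-2.82, 2.82]. Speed limits (rad/s): [2.79, 2.79, 3.14, 3.14, 3.14, 3.14].

## Interface

Orientations are given as a 3x3 rotation matrix whose columns are the frame's x, y, z axes.
In Python, from rig import ctrl gives the robot as it stands.
- The arm moves only by the tool step_arm, never from a script. Its argument "series" is a list of rows, each an object with "dr": the turn, a rotation vector about the tool's x, y, z in degrees, a list of three; "travel": the shift along the tool's x, y, z in m, a list of three; "claw": the finger opening in m, from 0 to 0.094. In form: [{"dr": [ax, ay, az], "travel": [tx, ty, tz], "claw": claw}, ...]. A call has 1 to 20 rows; each row shifts and turns the commanded pose from where the row before left it, along the tool's axes as they then stand; what a row does not reach is not made up. A row lasts 1/10 s, in which the tool goes at most 50 mm and 8.59 degrees, less where a joint would pass 70% of its speed; a pose out of reach is approached as far as the arm can. A call with a gripper value outside its range is refused whole. The fingers move at their own pace and stop on an object; the grip force is fixed at half the most. Time passes only in rows, so rows that do not move let the fingers close. It gives the time, the measured TCP pose, the force and the opening at its end, in the units of the state.
- ctrl.state(): the state, without advancing time (a new reading comes with each control period).
- ctrl.get_image(name): name is "side" or "top"; returns a dict with "frame" (400x640x3 uint8, red, green, blue), "z_map" (400x640 float32, m along the optical axis (not along the pixel's ray), 0 where there is no reading), "vertical_fov" (degrees; the focal length in pixels is half the picture's height over the tangent of half this angle, whatever the lens; pixels are square), "cx", "cy" (the principal point, pixels), "R" (3x3) and "t" (3): a world point X has camera coordinates R X + t. Camera axes: x right, y down, z forward; pixel columns grow to the right and rows downward; lengths in m; the calibration is good to about 2 mm. A picture is of the moment at which its call begins.
- ctrl.job_done(): hands the job in, once; it reports no verdict.
Trained networks look in the newest picture that a camera, given by its name, has taken for a name from the list of things; names that differ only in an ending like _2 or _b are one class to them, and where a whole thing is asked for, a point or a joint stands for the part that bears it (a point fixed in the world has none). Each returns a list of dicts, best first, with "score" (0 to 1); they miss things now and then, are a little off and sometimes report something else, mostly with a low value. They report only what shows in the picture. A call takes as long as a camera call. They do not tell look-alikes from the thing itself.
- ctrl.look_for(target, camera): "at" ([x, y, z] in m, in the coordinates of the camera as it stood for that picture, good to about 4 mm: the middle of the surface that is visible of it).
- ctrl.mark_of(target, camera): "at" ([x, y, z] in m, in the coordinates of the camera as it stood for that picture, good to about 4 mm: a listed point, or the origin of a listed thing).
The state is a dict: "clock": time; "q": joint angles; "joint_velocities": joint speeds; "joint_efforts": joint torques, N m; "position": TCP position; "eef_rot": TCP orientation; "contact_force": force on the tool from outside, world axes, zero at the start; "torque": the same for the moment, N m; "width": finger opening in m.
Only numpy, scipy, OpenCV 4.12 (cv2) and the standard library are available. Lean on these libraries where they do the work, as an engineer would, in place of code of your own. Each camera call takes 0.05 s, during which the arm holds its last target.

## Working session

There is one attempt and no reset: what is moved stays moved. The work goes in short steps, Python scripts to look and compute and a tool call to move; the robot and the scene stay as the last step left them, time stands still between calls to the robot, and variables do not carry over. Pictures are saved under pics/ and viewed, and the job is handed in when it is done.

Besides the shell and the picture viewer there is one more tool, called after ">>>" as name([rows], argument=value, ...), one row to a line, values as JSON. step_arm: Moves the arm, as the interface text tells. Its arguments: {"type":"object","properties":{"series":{"type":"array","items":{"type":"object","properties":{"dr":{"type":"array","items":{"type":"number"}},"travel":{"type":"array","items":{"type":"number"}},"claw":{"type":"number"}}}}},"required":["series"]}

```bash
mkdir -p pics
cat > h.py <<'E'
from rig import ctrl
import numpy as np, cv2
def cap(n,tag):
    d=ctrl.get_image(n); cv2.imwrite(f'pics/{tag}.png',cv2.cvtColor(d['frame'],cv2.COLOR_RGB2BGR)); return d
def w(d,p): return np.array(d['R']).T@(np.array(p)-np.array(d['t']))
def px(d,p):
    f=200/np.tan(np.radians(d['vertical_fov'])/2); return np.array([d['cx']+f*p[0]/p[2],d['cy']+f*p[1]/p[2]])
E
python3 - <<'E'
from h import *
np.set_printoptions(precision=4,suppress=True)
for n in ('side','top'):
    d=cap(n,n+'0')
    for t in ('red_grip','blue_grip','green_grip','red_fuse'):
        for r in ctrl.mark_of(t,n)[:3]: print(n,t,round(r['score'],2),w(d,r['at']),px(d,r['at']))
s=ctrl.state();print(s['clock'],s['position'],s['eef_rot'],s['contact_force'],s['width'])
E
```

```text
side red_grip 0.87 [0.5524 0.2316 0.1058] [318.7684 273.6815]
side blue_grip 0.84 [ 0.5438 -0.2807  0.106 ] [357.454  127.2101]
side green_grip 0.98 [ 0.5649 -0.0487  0.1091] [336.2795 180.21  ]
side red_fuse 0.88 [0.6474 0.3335 0.0105] [265.5492 331.7482]
side red_fuse 0.4 [0.6733 0.2242 0.0633] [265.9827 272.9079]
top red_grip 0.7 [0.5516 0.2288 0.1064] [215.9926 225.5837]
top blue_grip 0.89 [ 0.5398 -0.2771  0.1125] [451.2204 227.0051]
top green_grip 0.56 [ 0.5579 -0.0522  0.1095] [345.8471 220.4404]
top red_fuse 0.71 [0.669  0.2222 0.0616] [223.2909 175.899 ]
top red_fuse 0.66 [0.6472 0.3335 0.0122] [180.235  189.5531]
top red_fuse 0.65 [0.7018 0.1195 0.0094] [270.3739 165.5975]
0.5 [ 0.2094 -0.5355  0.2054] [[ 0.9313  0.3642 -0.    ]
 [ 0.3642 -0.9313  0.0001]
 [-0.     -0.0001 -1.    ]] [ 0.1109 -0.4264 -0.0738] 0.09415867510049072
```

View pics/side0.png

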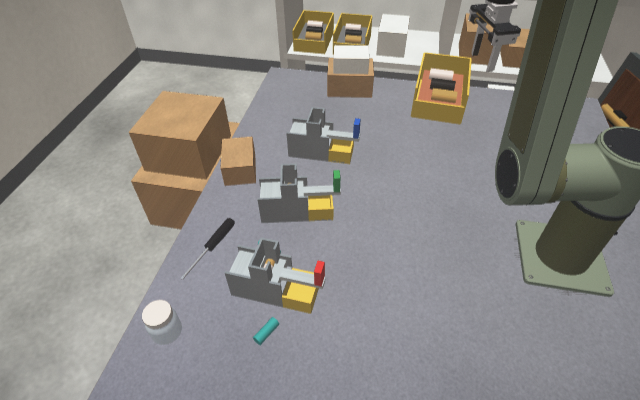

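View pics/top0.png

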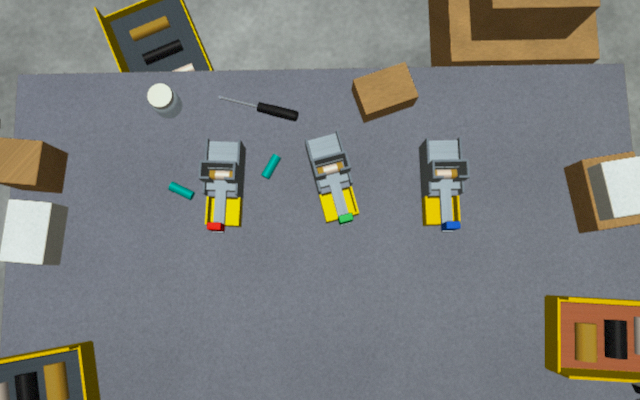

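Run:
```python
from h import *
np.set_printoptions(precision=4,suppress=True)
d=cap('top','top1');im=d['frame'];z=d['z_map']
cv2.imwrite('pics/crop1.png',cv2.resize(cv2.cvtColor(im[130:270,150:300],cv2.COLOR_RGB2BGR),None,fx=4,fy=4,interpolation=cv2.INTER_CUBIC)) 
f=200/np.tan(np.radians(d['vertical_fov'])/2)
v,u=np.mgrid[:400,:640]
P=np.stack([(u-d['cx'])/f*z,(v-d['cy'])/f*z,z],-1).reshape(-1,3)
W=((P-d['t'])@np.array(d['R'])).reshape(400,640,3)
np.save('W.npy',W)
hsv=cv2.cvtColor(im,cv2.COLOR_RGB2HSV)
m=((hsv[...,0]<8)|(hsv[...,0]>172))&(hsv[...,1]>120)&(hsv[...,2]>60)
sel=m&(W[...,2]>.12)&(W[...,2]<.14); p=W[sel]; print('redtop',len(p),p.min(0),p.max(0),p.mean(0))
# housing top
r=W.reshape(-1,3); k=(r[:,2]>.128)&(r[:,2]<.142)&(abs(r[:,1]-.23)<.1)&(r[:,0]>.575)&(r[:,0]<.8)
h=r[k].astype(np.float32); print('housing',len(h),h.min(0),h.max(0)); print(cv2.minAreaRect(h[:,:2].copy()))
print('redrect',cv2.minAreaRect(p[:,:2].astype(np.float32)))
```

```text
redtop 110 [0.5404 0.2134 0.1222] [0.5579 0.2441 0.1345] [0.5483 0.2284 0.129 ]
housing 237 [0.6465 0.1834 0.128 ] [0.6896 0.2639 0.1403]
((0.6686328649520874, 0.22321408987045288), (0.07958918064832687, 0.04032861068844795), 86.84522247314453)
redrect ((0.5484965443611145, 0.22932662069797516), (0.031040901318192482, 0.015888826921582222), 82.85688781738281)
```

View pics/crop1.png

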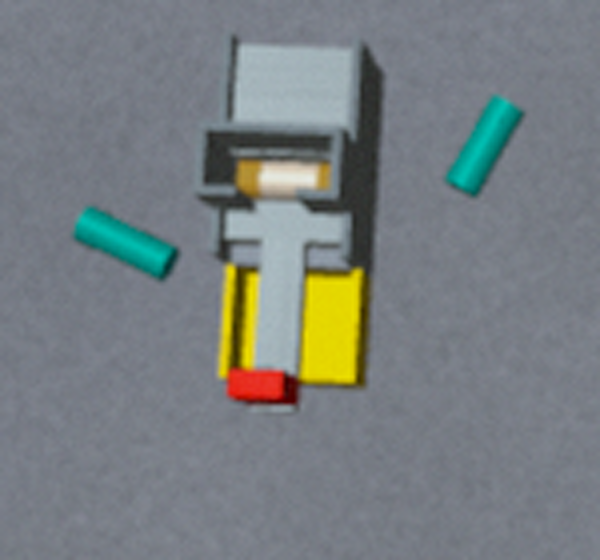

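Candidates in the top view are the red grip (216,226), the green grip (346,218) and the blue grip (452,226). The turquoise rods at (181,190) and (271,166) are look-alikes on the bench. The close crop confirms the red grip, with a white and brass fuse at (223,176) behind it and a yellow tray below. I'll reach for the red one, whose slide axis is yawed about -3.3°.

>>> step_arm([
  {"dr":[0,0,0],"travel":[0.0298,-0.0295,0],"claw":0.07},
  {"dr":[0,0,0],"travel":[0.0298,-0.0295,0],"claw":0.07},
  {"dr":[0,0,0],"travel":[0.0298,-0.0295,0],"claw":0.07},
  {"dr":[0,0,0],"travel":[0.0298,-0.0295,0],"claw":0.07},
  {"dr":[0,0,0],"travel":[0.0298,-0.0295,0],"claw":0.07},
  {"dr":[0,0,0],"travel":[0.0298,-0.0295,0],"claw":0.07},
  {"dr":[0,0,0],"travel":[0.0298,-0.0295,0],"claw":0.07},
  {"dr":[0,0,0],"travel":[0.0298,-0.0295,0],"claw":0.07},
  {"dr":[0,0,0],"travel":[0.0298,-0.0295,0],"claw":0.07},
  {"dr":[0,0,0],"travel":[0.0298,-0.0295,0],"claw":0.07},
  {"dr":[0,0,0],"travel":[0.0298,-0.0295,0],"claw":0.07},
  {"dr":[0,0,0],"travel":[0.0298,-0.0295,0],"claw":0.07},
  {"dr":[0,0,0],"travel":[0.0298,-0.0295,0],"claw":0.07},
  {"dr":[0,0,0],"travel":[0.0298,-0.0295,0],"claw":0.07},
  {"dr":[0,0,0],"travel":[0.0298,-0.0295,0],"claw":0.07},
  {"dr":[0,0,0],"travel":[0.0298,-0.0295,0],"claw":0.07},
  {"dr":[0,0,0],"travel":[0.0298,-0.0295,0],"claw":0.07},
  {"dr":[0,0,0],"travel":[0.0298,-0.0295,0],"claw":0.07},
  {"dr":[0,0,0],"travel":[0.0298,-0.0295,0],"claw":0.07},
  {"dr":[0,0,0],"travel":[0.0298,-0.0295,0],"claw":0.07},
])

```text
clock: 2.55
position: [0.5501, 0.2328, 0.2055]
eef_rot: [[0.931, 0.365, 0.0], [0.365, -0.931, -0.0], [0.0, 0.0, -1.0]]
contact_force: [1.3, -0.0, -0.1]
width: 0.0701
```

>>> step_arm([
  {"dr":[0,0,6.2],"travel":[0,0,0],"claw":0.07},
  {"dr":[0,0,6.2],"travel":[0,0,0],"claw":0.07},
  {"dr":[0,0,6.2],"travel":[0,0,0],"claw":0.07},
  {"dr":[0,0,6.1],"travel":[0,0,0],"claw":0.07},
  {"dr":[0,0,0],"travel":[0,0,0],"claw":0.07},
  {"dr":[0,0,0],"travel":[0,0,0],"claw":0.07},
])

```text
clock: 3.15
position: [0.5496, 0.231, 0.2054]
eef_rot: [[0.998, -0.056, -0.0], [-0.056, -0.998, 0.0], [-0.0, -0.0, -1.0]]
contact_force: [0.5, -0.3, -0.6]
width: 0.0699
```

Run:
```python
from h import *
np.set_printoptions(precision=4,suppress=True)
s=ctrl.state();print(s['clock'],s['position'],s['eef_rot'],s['q'],s['contact_force'],s['width'])
d=cap('side','side1')
for r in ctrl.mark_of('red_grip','side')[:2]: print(r['score'],w(d,r['at']))
```

```text
3.15 [0.5496 0.231  0.2054] [[ 0.9984 -0.0561 -0.    ]
 [-0.0561 -0.9984  0.    ]
 [-0.     -0.     -1.    ]] [0.2529 0.251  1.4874 0.     1.4031 1.8797] [ 0.523  -0.2866 -0.6237] 0.06989855120429518
0.96 [0.5518 0.2292 0.1099]
```

>>> step_arm([
  {"dr":[0,0,0],"travel":[0,0.001,0.02],"claw":0.07},
  {"dr":[0,0,0],"travel":[0,0,0.02],"claw":0.07},
  {"dr":[0,0,0],"travel":[0,0,0.02],"claw":0.07},
  {"dr":[0,0,0],"travel":[0,0,0.02],"claw":0.07},
  {"dr":[0,0,0],"travel":[0,0,0.02],"claw":0.07},
  {"dr":[0,0,0],"travel":[0,0,0.013],"claw":0.07},
  {"dr":[0,0,0],"travel":[0,0,0],"claw":0.07},
])

```text
clock: 3.95
position: [0.5477, 0.2295, 0.0901]
eef_rot: [[0.998, -0.058, -0.005], [-0.058, -0.998, -0.001], [-0.004, 0.001, -1.0]]
contact_force: [0.3, 0.6, 0.5]
width: 0.0697
```

>>> step_arm([
  {"dr":[0,0,0],"travel":[0,0,0],"claw":0.02},
  {"dr":[0,0,0],"travel":[0,0,0],"claw":0.02},
  {"dr":[0,0,0],"travel":[0,0,0],"claw":0.02},
  {"dr":[0,0,0],"travel":[0,0,0],"claw":0.02},
  {"dr":[0,0,0],"travel":[0,0,0],"claw":0.02},
  {"dr":[0,0,0],"travel":[0,0,0],"claw":0.02},
])

```text
clock: 4.55
position: [0.5497, 0.2298, 0.0929]
eef_rot: [[0.998, -0.058, 0.0], [-0.058, -0.998, -0.0], [0.001, 0.0, -1.0]]
contact_force: [-0.3, -1.9, 1.7]
width: 0.0302
```

Run:
```python
from h import *
d=cap('side','side2');cv2.imwrite('pics/c2.png',cv2.resize(cv2.imread('pics/side2.png')[200:340,200:400],None,fx=4,fy=4))
```

```text
(no output)
```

View pics/c2.png

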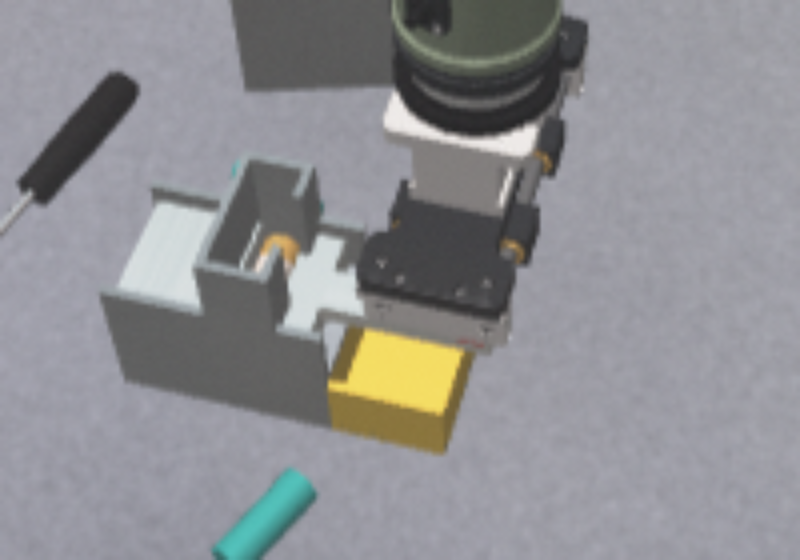

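The gripper holds the red grip at 30 mm opening. In the crop the housing and tray are undisturbed and the fuse is still in its pocket at (280,250). Next I pull along tool -x.

>>> step_arm([
  {"travel":[-0.006,0,0],"dr":[0,0,0],"claw":0.02},
  {"travel":[-0.006,0,0],"dr":[0,0,0],"claw":0.02},
  {"travel":[-0.006,0,0],"dr":[0,0,0],"claw":0.02},
  {"travel":[-0.006,0,0],"dr":[0,0,0],"claw":0.02},
  {"travel":[-0.006,0,0],"dr":[0,0,0],"claw":0.02},
  {"travel":[-0.006,0,0],"dr":[0,0,0],"claw":0.02},
  {"travel":[-0.006,0,0],"dr":[0,0,0],"claw":0.02},
  {"travel":[-0.006,0,0],"dr":[0,0,0],"claw":0.02},
  {"travel":[-0.006,0,0],"dr":[0,0,0],"claw":0.02},
  {"travel":[0,0,0],"dr":[0,0,0],"claw":0.02},
])

```text
clock: 5.6
position: [0.497, 0.2327, 0.0929]
eef_rot: [[0.998, -0.058, 0.004], [-0.058, -0.998, -0.001], [0.004, 0.0, -1.0]]
contact_force: [4.8, -3.3, -1.6]
width: 0.03
```

>>> step_arm([
  {"travel":[-0.003,0,0],"dr":[0,0,0],"claw":0.02},
  {"travel":[-0.003,0,0],"dr":[0,0,0],"claw":0.02},
  {"travel":[0,0,0],"dr":[0,0,0],"claw":0.02},
])

```text
clock: 5.9
position: [0.4917, 0.233, 0.0929]
eef_rot: [[0.998, -0.058, 0.005], [-0.058, -0.998, -0.001], [0.005, 0.0, -1.0]]
contact_force: [6.8, -2.1, -3.1]
width: 0.0298
```

>>> step_arm([
  {"travel":[-0.002,0,0],"dr":[0,0,0],"claw":0.02},
  {"travel":[0,0,0],"dr":[0,0,0],"claw":0.02},
])

```text
clock: 6.1
position: [0.4899, 0.233, 0.0929]
eef_rot: [[0.998, -0.058, 0.006], [-0.058, -0.998, -0.001], [0.006, 0.0, -1.0]]
contact_force: [7.9, -2.6, -2.7]
width: 0.0294
```

>>> step_arm([
  {"travel":[-0.002,0,0],"dr":[0,0,0],"claw":0.02},
  {"travel":[0,0,0],"dr":[0,0,0],"claw":0.02},
])

```text
clock: 6.3
position: [0.4897, 0.2331, 0.093]
eef_rot: [[0.998, -0.058, 0.009], [-0.058, -0.998, -0.001], [0.009, 0.0, -1.0]]
contact_force: [11.5, -2.6, -7.0]
width: 0.0299
```

The slide is at its stop: 60 mm of travel, with the force now rising. I'll hold it there, then look.

>>> step_arm([
  {"travel":[-0.001,0,0],"dr":[0,0,0],"claw":0.02},
  {"travel":[0,0,0],"dr":[0,0,0],"claw":0.02},
  {"travel":[0,0,0],"dr":[0,0,0],"claw":0.02},
  {"travel":[0,0,0],"dr":[0,0,0],"claw":0.02},
  {"travel":[0,0,0],"dr":[0,0,0],"claw":0.02},
  {"travel":[0,0,0],"dr":[0,0,0],"claw":0.02},
  {"travel":[0,0,0],"dr":[0,0,0],"claw":0.02},
  {"travel":[0,0,0],"dr":[0,0,0],"claw":0.02},
  {"travel":[0,0,0],"dr":[0,0,0],"claw":0.02},
  {"travel":[0,0,0],"dr":[0,0,0],"claw":0.02},
])

```text
clock: 7.3
position: [0.4896, 0.2331, 0.093]
eef_rot: [[0.998, -0.058, 0.011], [-0.058, -0.998, -0.0], [0.011, -0.0, -1.0]]
contact_force: [13.6, -3.3, -8.2]
width: 0.0298
```

Run:
```python
from h import *
np.set_printoptions(precision=4,suppress=True)
for n in ('side','top'):
    d=cap(n,n+'3')
    for t in ('red_fuse','red_grip'):
        for r in ctrl.mark_of(t,n): print(n,t,round(r['score'],2),w(d,r['at']),px(d,r['at']))
a=cv2.resize(cv2.imread('pics/side3.png')[210:330,200:340],None,fx=2.8,fy=2.8,interpolation=2);b=cv2.resize(cv2.imread('pics/top3.png')[120:240,150:290],None,fx=2.8,fy=2.8,interpolation=2)
cv2.imwrite('pics/c3.png',np.hstack([a,b]))
```

```text
side red_fuse 0.54 [0.6456 0.332  0.0149] [266.3556 330.2979]
side red_fuse 0.5 [0.6085 0.2285 0.0148] [295.1776 291.319 ]
side red_grip 0.77 [0.4951 0.2323 0.1087] [345.9876 277.7204]
top red_fuse 0.71 [0.6037 0.2221 0.0166] [226.6583 206.7422]
top red_fuse 0.6 [0.6418 0.3321 0.0075] [181.2882 192.075 ]
top red_fuse 0.48 [0.7032 0.1214 0.0059] [269.7053 165.331 ]
```

View pics/c3.png

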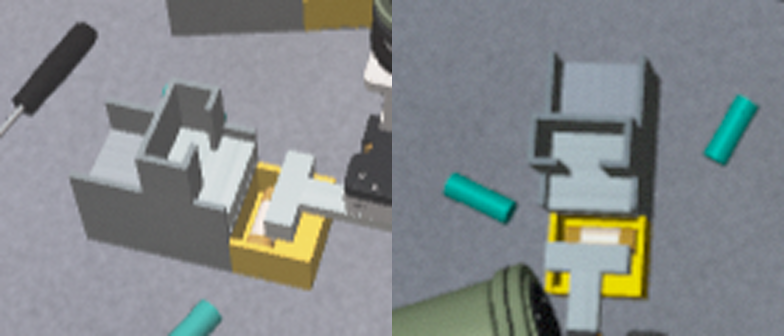

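Both views show the fuse lying flat in the yellow tray (left view (262,215), right view (600,237)), with its centre about 15–17 mm over the bench. Now I guide the slide home.

>>> step_arm([
  {"travel":[0.006,0,0],"dr":[0,0,0],"claw":0.02},
  {"travel":[0.006,0,0],"dr":[0,0,0],"claw":0.02},
  {"travel":[0.006,0,0],"dr":[0,0,0],"claw":0.02},
  {"travel":[0.006,0,0],"dr":[0,0,0],"claw":0.02},
  {"travel":[0.006,0,0],"dr":[0,0,0],"claw":0.02},
  {"travel":[0.006,0,0],"dr":[0,0,0],"claw":0.02},
  {"travel":[0.006,0,0],"dr":[0,0,0],"claw":0.02},
  {"travel":[0.006,0,0],"dr":[0,0,0],"claw":0.02},
  {"travel":[0.006,0,0],"dr":[0,0,0],"claw":0.02},
  {"travel":[0.006,0,0],"dr":[0,0,0],"claw":0.02},
  {"travel":[0.003,0,0],"dr":[0,0,0],"claw":0.02},
  {"travel":[0,0,0],"dr":[0,0,0],"claw":0.02},
  {"travel":[0,0,0],"dr":[0,0,0],"claw":0.02},
])

```text
clock: 8.9
position: [0.5484, 0.2299, 0.0929]
eef_rot: [[0.998, -0.058, 0.001], [-0.058, -0.998, -0.0], [0.001, 0.0, -1.0]]
contact_force: [2.7, -5.4, 4.3]
width: 0.0299
```

>>> step_arm([
  {"travel":[0,0,0],"dr":[0,0,0],"claw":0.07},
  {"travel":[0,0,0],"dr":[0,0,0],"claw":0.07},
  {"travel":[0,0,0],"dr":[0,0,0],"claw":0.07},
  {"travel":[0,0,0],"dr":[0,0,0],"claw":0.07},
  {"travel":[0,0,0],"dr":[0,0,0],"claw":0.07},
  {"travel":[0,0,-0.02],"dr":[0,0,0],"claw":0.07},
  {"travel":[0,0,-0.02],"dr":[0,0,0],"claw":0.07},
  {"travel":[0,0,-0.03],"dr":[0,0,0],"claw":0.07},
  {"travel":[0,0,-0.03],"dr":[0,0,0],"claw":0.07},
  {"travel":[-0.03,0,-0.02],"dr":[0,0,0],"claw":0.07},
  {"travel":[-0.04,0,0],"dr":[0,0,0],"claw":0.07},
  {"travel":[-0.04,0,0],"dr":[0,0,0],"claw":0.07},
  {"travel":[-0.04,0,0],"dr":[0,0,0],"claw":0.07},
  {"travel":[0,0,0],"dr":[0,0,0],"claw":0.07},
  {"travel":[0,0,0],"dr":[0,0,0],"claw":0.07},
])

```text
clock: 10.4
position: [0.3974, 0.2392, 0.2128]
eef_rot: [[0.998, -0.057, 0.001], [-0.057, -0.998, 0.0], [0.001, -0.001, -1.0]]
contact_force: [0.7, -1.1, 0.2]
width: 0.0698
```

Run:
```python
from h import *
np.set_printoptions(precision=4,suppress=True)
for n in ('side','top'):
    d=cap(n,n+'4')
    for t in ('red_fuse','red_grip','blue_grip','green_grip'):
        for r in ctrl.mark_of(t,n): print(n,t,round(r['score'],2),w(d,r['at']),px(d,r['at']))
a=cv2.resize(cv2.imread('pics/side4.png')[210:330,200:340],None,fx=2.8,fy=2.8,interpolation=2);b=cv2.resize(cv2.imread('pics/top4.png')[120:240,150:290],None,fx=2.8,fy=2.8,interpolation=2)
cv2.imwrite('pics/c4.png',np.hstack([a,b]))
s=ctrl.state();print(s['clock'],s['position'],s['contact_force'])
```

```text
side red_fuse 0.67 [0.6099 0.2268 0.0144] [294.7779 290.6705]
side red_fuse 0.62 [0.6485 0.3328 0.0135] [265.0337 330.6887]
side red_grip 0.74 [0.5528 0.2314 0.1123] [318.5714 271.7926]
side blue_grip 0.71 [ 0.5444 -0.2825  0.1093] [357.3834 125.8625]
side green_grip 0.75 [ 0.5664 -0.0468  0.1044] [335.5315 181.9901]
top red_fuse 0.8 [0.642  0.3332 0.0109] [180.4688 191.7926]
top red_fuse 0.72 [0.7041 0.1191 0.0064] [270.652 164.901]
top red_fuse 0.66 [0.6066 0.2218 0.0141] [226.9852 205.6302]
top red_grip 0.91 [0.5494 0.231  0.1105] [214.5962 226.4593]
top red_grip 0.2 [ 0.5382 -0.2781  0.1102] [451.4832 227.801 ]
top blue_grip 0.56 [ 0.5385 -0.2781  0.1066] [451.0337 227.8135]
top blue_grip 0.18 [0.6078 0.2235 0.0148] [226.1855 205.1218]
top green_grip 0.8 [ 0.5601 -0.052   0.1063] [345.6547 219.5546]
10.9 [0.3981 0.2388 0.2123] [-0.1163  0.4196 -0.5187]
```

View pics/c4.png

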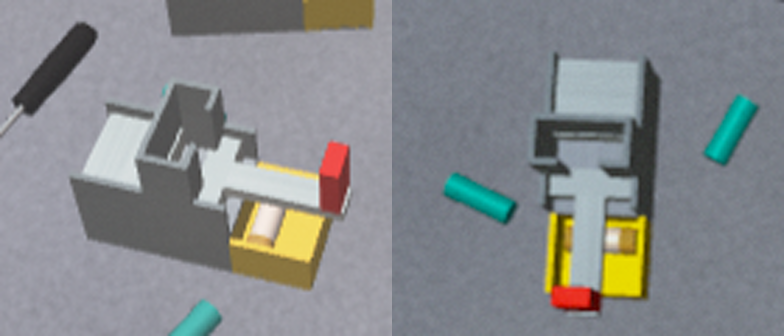

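View pics/side4.png

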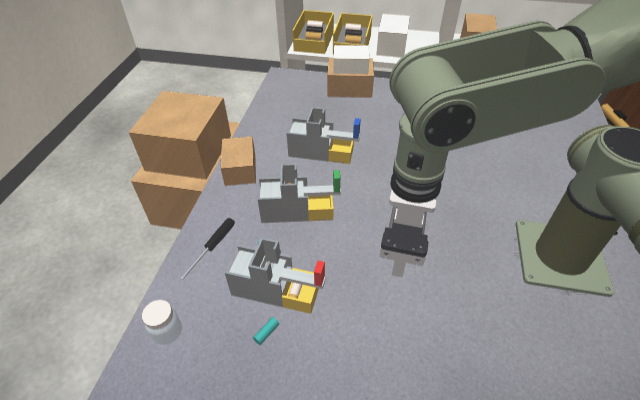

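The fuse is in the tray (left view (266,222)), and the slide looks home with the grip at (335,178). The blue and green slides are unmoved. Next is a pixel comparison of the red grip's position before and after.

Run:
```python
import cv2,numpy as np
for a,b in (('side0','side4'),('top0','top4')):
    for n in (a,b):
        h=cv2.cvtColor(cv2.imread(f'pics/{n}.png'),cv2.COLOR_BGR2HSV)
        m=((h[...,0]<6)|(h[...,0]>174))&(h[...,1]>170)&(h[...,2]>80)
        k=np.zeros_like(m); k[(slice(255,295),slice(300,340)) if 'side' in n else (slice(210,240),slice(200,235))]=1
        v,u=np.nonzero(m&k); print(n,len(u),u.mean(),v.mean())
```

```text
side0 82 318.8292682926829 266.9024390243902
side4 79 318.9620253164557 266.8987341772152
top0 104 214.04807692307693 226.15384615384616
top4 104 214.1346153846154 226.14423076923077
```

The grip is back within about 0.1 px of its starting place, so the slide is fully home. Handing in.

```bash
python3 -c "
from rig import ctrl
print(ctrl.job_done())"
```

```text
the job is handed in; nothing more can be done
None
```

The red dispenser's fuse is in its yellow tray, and the job was handed in at about 11 s. I pulled the red slide out 60 mm to its stop, where the force rose to about 14 N, and held it there for just over a second. I then guided it back and released it for the spring to finish the last millimetre or so.

- **Fuse:** both cameras show it lying in the tray, with its centre measured at about 14–15 mm over the bench (17 mm expected).
- **Red slide:** the red grip is back within about 0.15 px of its starting place in both views, so the slide is home.
- **Other dispensers:** the blue and green grips read within about 5 mm of their first readings, which is the networks' own error, and look shut in the picture.
- **Arm:** it is clear of everything, with the wrist force near zero.

The networks also reported the turquoise rods as fuses, sometimes scoring them above the real one. I told them apart by colour and position and did not touch them. No check failed.

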